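# Strip the bath's agitator rod and gauge its long spacer sleeve

### The job

The soak bath's agitator rod is clamped in its bench pillar for a wear check: slide the stop collar off the rod's free end and set it in the steel tray, then slide off both white spacer sleeves, setting the short one in the tray too. Lay the long sleeve in the caliper on the sloped stand, between the two large measuring jaws, its bore parallel to the beam, so that it lies on the slope and rests down against the beam. Slide the caliper's display head in until both jaws bear gently on the sleeve's ends, then let go so that the reading stands; leave the other things on the bench where they are.

Things in the scene. Friction and masses are not known exactly. Their poses are not given: they have to be found in the camera images.
- collar: stop collar: plain steel ring, 46 mm outside diameter, 16 mm long, bore 18 mm, 63 to 126 g, its set screw already backed off so that it slides freely; it sits nearest the rod's free end. Origin at its centre, x along its bore.
- long_sleeve: long spacer sleeve: white plastic tube, 40 mm outside diameter, 36 mm long, bore 18 mm, 35 to 70 g; threaded on the rod behind the collar, in front of or behind the short sleeve. Origin at its centre, x along its bore.
- short_sleeve: short spacer sleeve: white plastic tube like the long one but 22 mm long (40 mm outside diameter, bore 18 mm, 35 g). Origin at its centre, x along its bore.
- rod_stand: fixed grey pillar (46 mm wide, 30 deep, 106 high, foot plate 86 x 76 x 12 mm) clamping a level steel rod, 15 mm thick. Origin on the bench under the pillar's middle; the rod juts 122 mm from there along -x, and its parts slide off that way. Middles from the pillar's middle: inner sleeve 37 mm, outer 71 mm, collar about 103 mm; they hang on the rod with 1.5 mm of play all round.
- rod_tip (a point): middle of the rod's free end face, on the rod's axis, 85 mm above the bench; axes as rod_stand (the rod's end points along -x).
- tray: fixed low steel tray, 130 mm (x) by 100 mm (y), walls 18 mm high and 3 mm thick, floor 3 mm thick. Origin under its middle, on the bench.
- stand: fixed grey sheet-metal stand that carries the caliper on a face sloping 35 degrees from level (110 mm up the slope, 250 mm along the beam, its top edge 90 mm high, no lip at the lower edge). Origin on the bench under its middle; the slope rises along +x, the beam lies along y.
- caliper: digital caliper, 236 mm long, its back fixed flat on the slope. x down the slope, y along the beam to the fixed jaw, z out of the slope; origin on the slope. Beam: x = 3 to 20 mm, 7 mm proud of the slope. The two large jaws point up the slope (to x = -34 mm), 6 mm proud; the fixed jaw's face is at y = 104 mm, near the beam's end. (Another caliper far to the right is not part of the job.)
- seat (a point): where the long sleeve's axis meets the plane of the fixed jaw's face when the sleeve lies on the slope, against the beam's upper edge, its end on that jaw: 20 mm off the slope, 15 mm up the slope from the beam's edge. Axes as caliper: x down the slope, y along the beam out through the fixed jaw, z out of the slope. The gap between the jaws runs from here along -y.
- slider_grip (a point): middle of the caliper's black display head, which carries the moving jaw: 36 mm across the beam (x), 72 mm along it (y), 6 mm thick, its top 13 mm off the slope and this point 10 mm off it; axes as caliper. The moving jaw's face is 46 mm from here along +y.
- caliper_slider (a joint): caliper opening in m: 0 shut, growing as the display head moves along -y from the fixed jaw, up to 0.13; starts at 0.050 to 0.095. The gap between the jaws is about 0.6 mm more, so it stands at about 0.0355 when they bear on the long sleeve. It slides with 0.6 N of friction and stays where it is left.
- weight: bystander: small pale block weight, 26 x 36 x 18 mm, loose on the bench. Origin under its middle.
- spool: bystander: thread spool standing upright, 32 mm wide, 38 mm high. Origin under its middle.
- tweezers: bystander: steel tweezers lying flat, 16 x 140 x 9 mm (long along y). Origin under their middle.
- dropper_bottle: bystander: amber dropper bottle, 34 mm wide, 102 mm high. Origin under its middle.

How it is judged:
On the way, in this order (a step that is already met when the one before it is completed fails the run):
1. the collar is off the rod and lies in the tray (x of collar in the frame of tray between -0.062 and 0.062 m and y of collar in the frame of tray between -0.047 and 0.047 m and z of collar in the frame of tray below 0.032 m), for 0.2 s.
2. with the long sleeve lying in its place between them, the jaws bear on it (x of long_sleeve in the frame of seat between -0.005 and 0.005 m and z of long_sleeve in the frame of seat between -0.004 and 0.004 m and y of long_sleeve in the frame of seat between -0.0205 and -0.0155 m and angle between the x axis of long_sleeve and the y axis of seat, either way round below 0.07 rad and value of joint caliper_slider below 0.037 m and contact force between caliper and long_sleeve above 1.5 N), for 0.1 s.
At the end, for the whole second after the job is handed in: the collar and the short sleeve lie at rest on the tray's floor; the long sleeve lies on the slope against the beam (axis within 5 mm along and 4 mm off the slope, and 4 degrees, of its place), its end at the fixed jaw within about 2.5 mm; the caliper stands shut on it, reading 34.0 to 37.0 mm (all of step 1 and x of short_sleeve in the frame of tray between -0.062 and 0.062 m and y of short_sleeve in the frame of tray between -0.047 and 0.047 m and z of short_sleeve in the frame of tray below 0.032 m and x of long_sleeve in the frame of seat between -0.005 and 0.005 m and z of long_sleeve in the frame of seat between -0.004 and 0.004 m and y of long_sleeve in the frame of seat between -0.0205 and -0.0155 m and angle between the x axis of long_sleeve and the y axis of seat, either way round below 0.07 rad and value of joint caliper_slider between 0.034 and 0.037 m and linear speed of each of collar, short_sleeve, long_sleeve below 0.03 m/s); the robot touches nothing.
It fails at once if the jaws squeeze the sleeve hard (over about 30 N at each jaw) (value of joint caliper_slider below 0.04 m and contact force between caliper and long_sleeve above 60 N).
It fails at once if a bystander (weight, spool, tweezers or dropper bottle) is pushed over 30 mm from its place (distance of any of weight, spool, tweezers, dropper_bottle from where it was at the start of the episode above 0.03 m).
It also fails if it takes over 67 s, if anything falls off the work surface, if the arm or the gripper's body presses on something with over 40 N, if the wrist force passes 120 N, or if a joint passes its speed limit or range.

### The arm

A 6-joint arm with a two-finger parallel gripper is mounted at the origin on a cart in front of the work surface, level with it; the furniture and walls round the work are solid. World frame = base frame: x ahead of the robot, y to its left, z up, the work surface at z = 0. Lengths are in m, angles in rad, forces in N, time in s.
With the tool pointing down it reaches from about 0.35 to 0.975 m from the base axis. Payload 4.9 kg.
Tool frame: the origin (TCP) lies midway between the tips of the shut fingers; the grasp point (between the pads) lies 19 mm behind it (ctrl.tcp_to_grasp is the distance from the TCP to the grasp point, in m); z points along the fingers, y is the line along which they close (so a half turn about z gives the same grasp; the last joint's range is limited). The gripper opens to 85 mm and grips with 20 to 120 N. Pads are 22 mm wide; open, the fingers measure 114 mm over their backs; the gripper's body (76 mm by 85 mm) begins 54 mm behind the grasp point. The pads swing forward as they close: fully open they stand 13 mm farther back than shut.
Start: joints at [-0.119, 0.053, 1.613, -0, 1.476, -0.119], TCP at [0.625, 0, 0.231] pointing down, gripper open.
Joint ranges: [-3.01, 3.01], [-1.01, 2.22], [0.06, 2.58], [-1.02, 4.17], [0.09, 2.62], [-3.14, 3.14]. Speed limits (rad/s): [2.57, 2.57, 3.14, 3.14, 3.14, 3.14].

### API

Orientations are given as a rotation vector (axis times angle).
In Python, from station import ctrl gives the robot as it stands.
- The arm moves only by the shell command python3 jog.py FILE [FORCE], which reads ROWS from the file FILE. ROWS is a JSON list of rows, 1 to 20 of them, each written [opening, [dx, dy, dz], [rx, ry, rz]]: the finger opening in m, then dx, dy, dz in m, then a rotation vector rx, ry, rz in rad; each row is the pose to reach, as a shift and turn from the pose commanded when the command began, along the tool's axes at that moment; what a row does not reach only later rows make up. A row lasts 1/12 s, in which the tool goes at most 0.0417 m and 0.125 rad, less where a joint would pass 70% of its speed; a pose out of reach is approached as far as the arm can. The fingers move at their own pace and stop on an object; FORCE is the grip in N (left out, the last holds). Time passes only in rows, so rows that do not move let the fingers close. It prints the time, the measured TCP pose, the force, the opening and the grip force at its end. Input that does not fit is refused with a message, and nothing moves.
- ctrl.get_obs(): the state, without advancing time (a new reading comes with each control period).
- ctrl.get_image(name): name is "scene" or "side" or "wrist"; returns the picture (400x640x3 uint8, red, green, blue); there is no depth.
- ctrl.camera_params(name): a dict with "fx", "fy", "cx", "cy" (pixels), "k1" (the pictures are not rectified: a ray, as slopes to the right and down, at radius r is drawn at 1 + k1 r^2 times it, then the intrinsics apply), "T" (4x4, takes a point from camera to world coordinates); the wrist camera has in their place "tool_from_camera" (4x4, takes a point from camera to tool coordinates, whose origin is the TCP and whose axes are the flange's). Camera axes: x right, y down, z forward; pixel columns grow to the right and rows downward; lengths in m; the calibration is good to about 2 mm. A picture is of the moment at which its call begins: read the wrist's pose just before it. camera_params takes no time and is no camera call.
- ctrl.finish_job(): hands the job in; it is judged then, once.
The state is a dict: "t": time; "q": joint angles; "dq": joint speeds; "effort": joint torques, N m; "tool_pos": TCP position; "tool_rot": TCP orientation; "contact_force": force on the tool from outside, world axes, zero at the start; "wrist_torque": the same for the moment, N m; "opening": finger opening in m; "grip_force": force on a finger pad.
Only numpy, scipy, OpenCV 4.12 (cv2) and the standard library are available. Lean on these libraries where they do the work, as an engineer would, in place of code of your own. Each camera call takes 0.05 s, during which the arm holds its last target. There are 200 camera calls.

## Working session

There is one attempt and no reset: what is moved stays moved. The work goes in short steps, Python scripts to look and compute and a shell command to move; the robot and the scene stay as the last step left them, time stands still between calls to the robot, and variables do not carry over. Pictures are saved under pics/ and viewed, at most 10 in all, crops included, and the job is handed in when it is done.

```bash
ls; mkdir -p pics
python3 - <<'E'
from station import ctrl
import cv2,numpy as np
o=ctrl.get_obs();print(o['t'],o['tool_pos'],o['tool_rot'],ctrl.tcp_to_grasp)
for n in ['scene','side','wrist']:
    im=ctrl.get_image(n);cv2.imwrite(f'pics/{n}0.png',im[:,:,::-1]);p=ctrl.camera_params(n)
    print(n,{k:np.round(v,4).tolist() for k,v in p.items()})
E
```

```text
jog.py
pics
station.py
0.0 [6.24379445e-01 7.10502897e-05 2.30072622e-01] [-2.22036285e+00 -2.22026714e+00  1.98428621e-03] 0.0187
scene {'fx': 478.1619, 'fy': 478.1619, 'cx': 321.3599, 'cy': 202.7661, 'k1': 0.0423, 'T': [[-0.9081, -0.2364, 0.3457, 0.1457], [-0.4188, 0.5192, -0.745, 0.3684], [-0.0034, -0.8213, -0.5704, 0.6201], [0.0, 0.0, 0.0, 1.0]]}
side {'fx': 393.1694, 'fy': 393.1694, 'cx': 317.136, 'cy': 199.8391, 'k1': -0.0481, 'T': [[0.8924, -0.257, 0.3708, 0.1747], [-0.451, -0.5316, 0.717, -0.9581], [0.0129, -0.8071, -0.5903, 0.586], [0.0, 0.0, 0.0, 1.0]]}
wrist {'fx': 309.4086, 'fy': 309.4086, 'cx': 318.9766, 'cy': 198.1629, 'k1': 0.0104, 'tool_from_camera': [[-0.0001, -0.9505, -0.3106, 0.0802], [1.0, -0.0003, 0.0006, 0.0008], [-0.0007, -0.3106, 0.9505, -0.1422], [0.0, 0.0, 0.0, 1.0]]}
```

View pics/scene0.png

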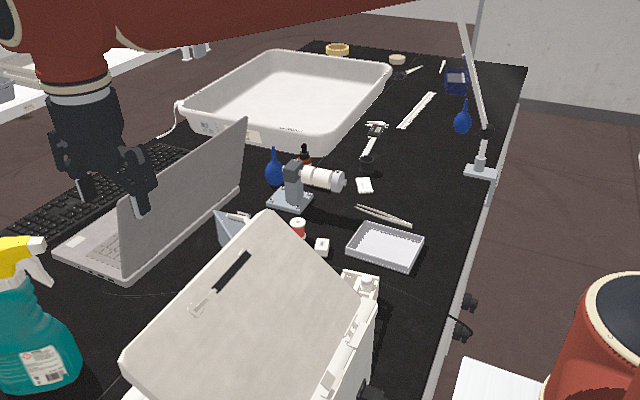

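View pics/side0.png

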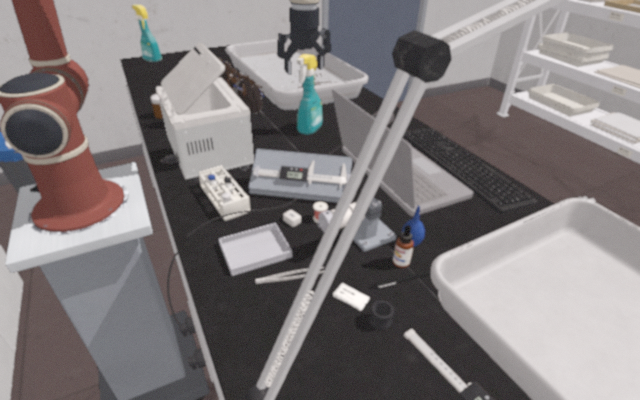

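The scene view shows the rod stand at about (290,200), with the collar end at (341,181), the tray at (385,247) and the weight at (322,246). The side view shows the stand with the caliper at about (300,173), the tray at (255,249), the bottle at (403,247) and the tweezers at (290,275).

```bash
cat > h.py <<'E'
from station import ctrl
import cv2,numpy as np
from scipy.spatial.transform import Rotation as R
def cam(n):
    p=ctrl.camera_params(n)
    if n=='wrist':
        o=ctrl.get_obs();T=np.eye(4);T[:3,:3]=R.from_rotvec(o['tool_rot']).as_matrix();T[:3,3]=o['tool_pos']
        p['T']=T@p['tool_from_camera']
    p['T']=np.array(p['T']);return p
def ray(p,uv):
    d=np.array([(uv[0]-p['cx'])/p['fx'],(uv[1]-p['cy'])/p['fy']]);s=d.copy()
    for _ in range(10): s=d/(1+p['k1']*(s@s))
    return p['T'][:3,3],p['T'][:3,:3]@np.r_[s,1]
def onz(p,uv,z):
    o,d=ray(p,uv);return o+d*(z-o[2])/d[2]
def two(p,a,q,b):
    o,d=ray(p,a);o2,d2=ray(q,b);s=np.linalg.lstsq(np.c_[d,-d2],o2-o,rcond=None)[0]
    A=o+d*s[0];B=o2+d2*s[1];return (A+B)/2,np.linalg.norm(A-B)
def proj(p,X):
    c=p['T'][:3,:3].T@(np.array(X)-p['T'][:3,3]);s=c[:2]/c[2];s=s*(1+p['k1']*(s@s))
    return np.array([s[0]*p['fx']+p['cx'],s[1]*p['fy']+p['cy']])
def grab(n,f,crop=None,k=1):
    p=cam(n);im=ctrl.get_image(n)[:,:,::-1].copy();cv2.imwrite('pics/raw_'+f,im)
    if crop: x,y,w,h=crop;im=im[y:y+h,x:x+w]
    cv2.imwrite('pics/'+f,cv2.resize(im,None,fx=k,fy=k,interpolation=cv2.INTER_CUBIC));return p
E
python3 - <<'E'
from h import *
s=cam('scene');d=cam('side')
print('tray',onz(s,(385,247),.01),onz(d,(255,249),.01))
print('traycorners rim',[onz(s,u,.018).round(3) for u in[(366,223),(424,239),(411,274),(347,252)]])
print('tip',onz(s,(341,181),.085),'pillar top',onz(s,(294,165),.106))
print('weight',onz(s,(322,246),.009),'bottle base',onz(d,(402,262),0),'spool',onz(s,(298,228),.02),onz(d,(320,212),.02))
print('stand corners',[onz(d,u,z).round(3) for u,z in[((254,150),.09),((354,157),.09),((250,192),.027),((350,205),.027)]])
print('head',onz(d,(294,173),.06))
a=cv2.imread('pics/scene0.png')[130:280,230:440];b=cv2.imread('pics/side0.png')[130:290,200:420]
cv2.imwrite('pics/c1.png',np.vstack([cv2.resize(a,(600,300),interpolation=2)[:, :],cv2.resize(b,(600,300),interpolation=2)]))
E
```

```text
tray [ 0.33728804 -0.34159197  0.01      ] [ 0.33867119 -0.35852157  0.01      ]
traycorners rim [array([ 0.395, -0.389,  0.018]), array([ 0.272, -0.388,  0.018]), array([ 0.268, -0.28 ,  0.018]), array([ 0.396, -0.288,  0.018])]
tip [ 0.4659721  -0.42020027  0.085     ] pillar top [ 0.56912115 -0.40671279  0.106     ]
weight [ 0.45195715 -0.29382578  0.009     ] bottle base [ 0.60340261 -0.51996385  0.        ] spool [ 0.51493226 -0.31338401  0.02      ] [ 0.51464821 -0.31653255  0.02      ]
stand corners [array([ 0.438, -0.09 ,  0.09 ]), array([ 0.653, -0.233,  0.09 ]), array([ 0.391, -0.178,  0.027]), array([ 0.587, -0.332,  0.027])]
head [ 0.50440291 -0.19267477  0.06      ]
```

View pics/wrist0.png

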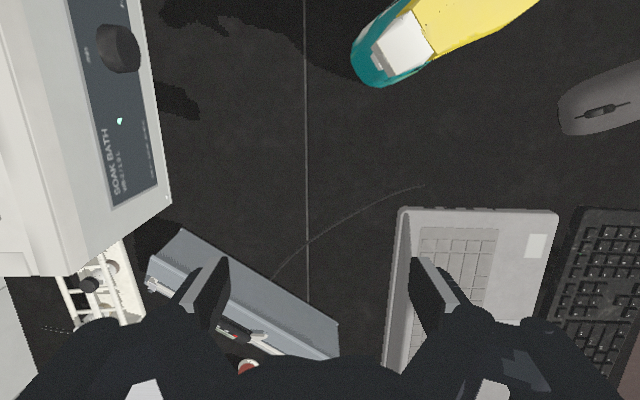

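View pics/c1.png

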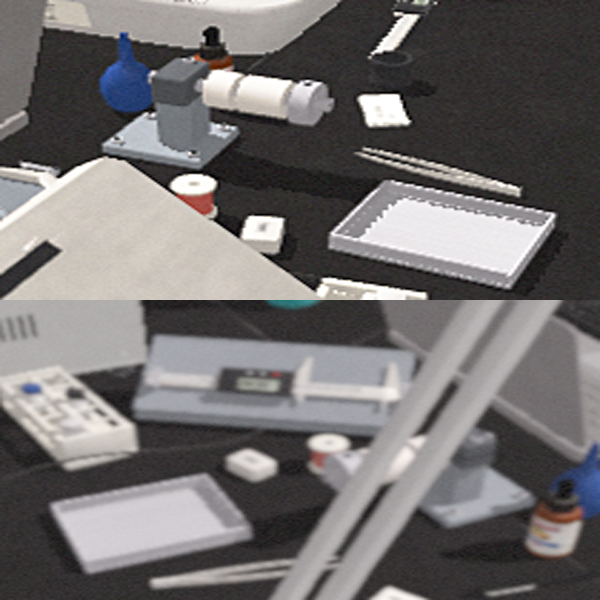

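Run:
```python
from h import *
s=cam('scene');d=cam('side');w=cam('wrist')
print('bath base',[onz(d,u,0).round(3) for u in[(187,178),(250,165)]])
print('lid tall pts two-view guess',[ (np.round(two(s,a,d,b)[0],3),round(two(s,a,d,b)[1],3)) for a,b in[((265,212),(228,75)),((265,212),(200,48)),((358,298),(162,85)),((358,298),(200,48)),((265,212),(190,105))]])
print('wrist lid',[onz(w,u,z).round(3) for u,z in[((172,200),.13),((75,275),.13),((75,275),.3)]])
```

```text
bath base [array([ 0.269, -0.002,  0.   ]), array([ 0.446, -0.012,  0.   ])]
lid tall pts two-view guess [(array([ 0.408, -0.035,  0.274]), np.float64(0.003)), (array([0.365, 0.029, 0.328]), np.float64(0.006)), (array([0.26 , 0.03 , 0.252]), np.float64(0.001)), (array([0.309, 0.049, 0.3  ]), np.float64(0.122)), (array([ 0.356, -0.034,  0.249]), np.float64(0.118))]
wrist lid [array([ 0.504, -0.001,  0.13 ]), array([ 0.408, -0.071,  0.13 ]), array([0.56 , 0.035, 0.3  ])]
```

```bash
echo '[[0.085,[-0.04,0,-0.01],[0,0,0.12]],[0.085,[-0.08,0,-0.02],[0,0,0.24]],[0.085,[-0.12,0,-0.03],[0,0,0.36]],[0.085,[-0.16,0,-0.04],[0,0,0.48]],[0.085,[-0.2,0,-0.05],[0,0,0.6]],[0.085,[-0.24,-0.02,-0.06],[0,0,0.72]],[0.085,[-0.28,-0.04,-0.07],[0,0,0.84]],[0.085,[-0.3,-0.07,-0.08],[0,0,0.96]],[0.085,[-0.3,-0.1,-0.08],[0,0,1.08]],[0.085,[-0.3,-0.13,-0.08],[0,0,1.2]],[0.085,[-0.3,-0.15,-0.08],[0,0,1.32]],[0.085,[-0.3,-0.15,-0.08],[0,0,1.44]],[0.085,[-0.3,-0.15,-0.08],[0,0,1.5708]],[0.085,[-0.3,-0.15,-0.08],[0,0,1.5708]]]' > rows.txt && python3 jog.py rows.txt
python3 - <<'E'
from h import *
grab('wrist','w1.png',None,1.25)
print(ctrl.get_obs()['q'])
E
```

```text
t: 1.32
tool_pos: [0.4744, -0.3, 0.3111]
tool_rot: [-3.141, 0.005, 0.0]
contact_force: [0.2, -0.2, 0.1]
opening: 0.0852
grip_force: 0.0
[-6.96088780e-01 -1.33290113e-01  1.66220057e+00  3.09029450e-05
  1.61304722e+00  8.73147390e-01]
```

View pics/w1.png

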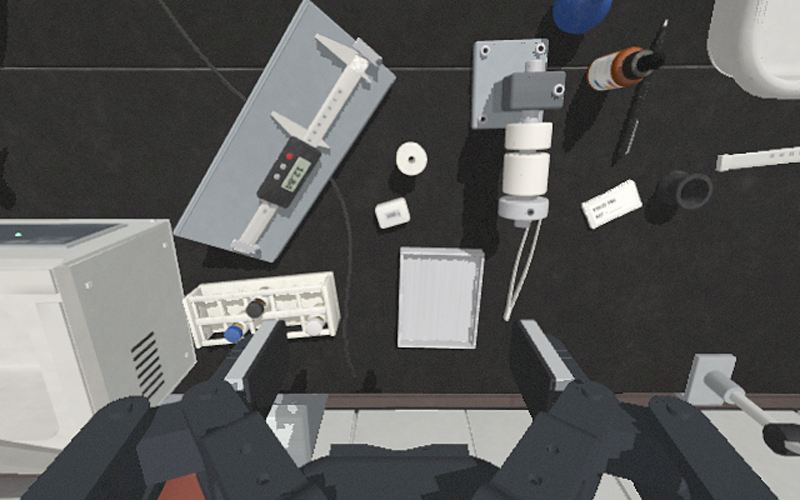

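The wrist view (scaled 1.25) shows everything. The rod runs down from the pillar at (535,90), with the short sleeve at (528,136), the long sleeve at (526,173) and the collar at (523,207). The display head is at (290,172), the fixed jaw at (335,52), the moving jaw at (290,125) and the tray at (440,298).

```bash
cat > m1.py <<'E'
from h import *
w=cam('wrist');im=cv2.imread('pics/raw_w1.png')
hsv=cv2.cvtColor(im,cv2.COLOR_BGR2HSV)
def rects(mask,x0,y0,x1,y1,amin=80):
    m=np.zeros_like(mask);m[y0:y1,x0:x1]=mask[y0:y1,x0:x1]
    cs,_=cv2.findContours(m,cv2.RETR_EXTERNAL,cv2.CHAIN_APPROX_NONE)
    return [(cv2.minAreaRect(c),cv2.contourArea(c)) for c in cs if cv2.contourArea(c)>amin]
if __name__=='__main__':
    wht=((hsv[:,:,2]>150)&(hsv[:,:,1]<60)).astype('uint8')*255
    for r,a in rects(wht,385,88,450,185):
        b=cv2.boxPoints(r);print('rod',np.round(r[0],1),np.round(r[1],1),round(r[2],1),a,onz(w,r[0],.0835).round(4),
          'mids',[onz(w,(b[i]+b[(i+1)%4])/2,.0835).round(4) for i in range(4)])
    drk=(hsv[:,:,2]<75).astype('uint8')*255
    for r,a in rects(drk,195,105,265,175): print('head',np.round(r[0],1),np.round(r[1],1),round(r[2],1),a,cv2.boxPoints(r).round(1).tolist())
    for n,u,z in [('topL',(175,235),.09),('lowL',(272,262),.027),('lowR',(395,75),.027),('fixtip',(318,38),.09),('beamend',(372,48),.045)]:
        print(n,onz(w,np.array(u)/1.25,z).round(4))
    print('tray',[onz(w,np.array(u)/1.25,.018).round(4) for u in[(401,248),(484,250),(477,348),(398,346)]])
    print('head c',onz(w,np.array((290,172))/1.25,.065), 'spool',onz(w,np.array((411,158))/1.25,.038),'wt',onz(w,np.array((392,212))/1.25,.018))
E
python3 m1.py
```

```text
rod [418.8 165.3] [38.7 26.1] 23.7 522.0 [ 0.4768 -0.4206  0.0835] mids [array([ 0.4863, -0.3983,  0.0835]), array([ 0.4914, -0.4254,  0.0835]), array([ 0.4671, -0.4432,  0.0835]), array([ 0.4619, -0.4157,  0.0835])]
rod [421. 139.] [34. 36.] 90.0 1100.5 [ 0.5083 -0.4199  0.0835] mids [array([ 0.5279, -0.4179,  0.0835]), array([ 0.5083, -0.4412,  0.0835]), array([ 0.4881, -0.4221,  0.0835]), array([ 0.5083, -0.3987,  0.0835])]
rod [423. 104.] [30. 36.] 90.0 789.5 [ 0.5478 -0.4181  0.0835] mids [array([ 0.564 , -0.4163,  0.0835]), array([ 0.5478, -0.4386,  0.0835]), array([ 0.5312, -0.4198,  0.0835]), array([ 0.5479, -0.3975,  0.0835])]
head [253.5 158.5] [31. 21.] 90.0 328.5 [[243.0, 143.0], [264.0, 143.0], [264.0, 174.0], [243.0, 174.0]]
head [230.7 138.9] [27.8 56.1] 31.2 1372.5 [[204.3000030517578, 155.8000030517578], [233.39999389648438, 107.69999694824219], [257.20001220703125, 122.0999984741211], [228.10000610351562, 170.1999969482422]]
topL [ 0.4495 -0.0817  0.09  ]
lowL [ 0.3985 -0.1511  0.027 ]
lowR [ 0.5997 -0.2955  0.027 ]
fixtip [ 0.6213 -0.2316  0.09  ]
beamend [ 0.6212 -0.2739  0.045 ]
tray [array([ 0.413 , -0.3023,  0.018 ]), array([ 0.4106, -0.4007,  0.018 ]), array([ 0.2773, -0.4008,  0.018 ]), array([ 0.2801, -0.2988,  0.018 ])]
head c [ 0.50740303 -0.19163147  0.065     ] spool [ 0.51885482 -0.31227778  0.038     ] wt [ 0.45646974 -0.2917769   0.018     ]
```

Run:
```python
import cv2
im=cv2.imread('pics/raw_w1.png')
a=im[0:215,135:320];b=im[25:190,370:460]
cv2.imwrite('pics/c2.png',cv2.hconcat([cv2.resize(a,(499,580),interpolation=2),cv2.resize(b,(300,580),interpolation=2)]))
```

```text
(no output)
```

View pics/c2.png

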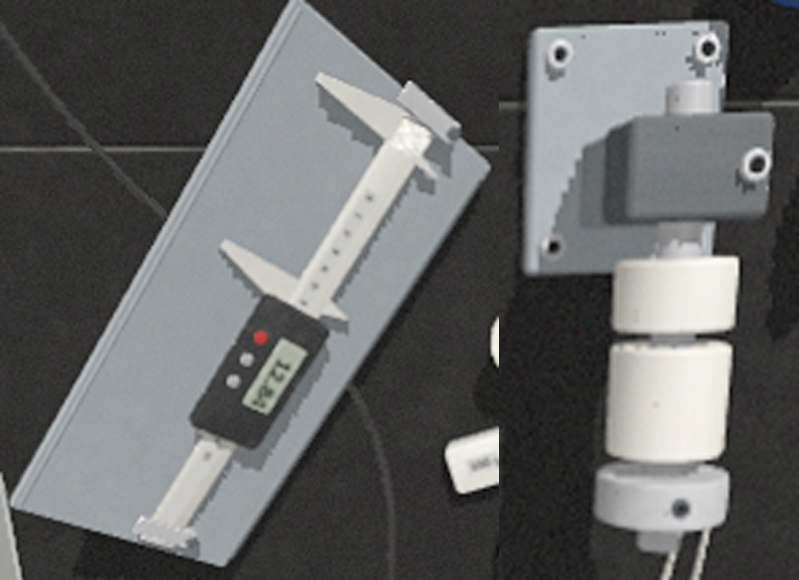

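The crop confirms the order collar, long, short from the rod's tip. The rod parts lie along u≈417–423 in raw pixels. The caliper's fixed jaw tip is at raw (253,29) and the moving jaw tip at raw (217,90).

```bash
cat > geo.py <<'E'
from h import *
a=np.deg2rad(-35.7);t=np.deg2rad(35)
cy=np.array([np.cos(a),np.sin(a),0]);hd=np.array([np.sin(a),-np.cos(a),0])
cx=hd*np.cos(t)-np.array([0,0,np.sin(t)]);cz=np.cross(cx,cy)
S0=np.array([.5254,-.1867,.0585])
M=np.c_[cx,cy,cz]
def onslope(p,uv,z):
    o,d=ray(p,uv);k=((S0+cz*z-o)@cz)/(d@cz);return M.T@(o+d*k-S0)*1000
E
python3 - <<'E'
from geo import *
w=cam('wrist')
L=lambda u,v:(135+u/2.697,v/2.697)
for n,u,z in [('beam hi edge top',(288,300),.007),('beam lo near jaw',(322,318),.007),('beamR hi',(385,128),.007),('beamR hi2',(370,150),.007),('beamR lo',(413,163),.007),
 ('fix tip',(318,76),.006),('mov tip',(222,243),.006),('mov root bottom',(346,319),.006),('fix root bottom',(436,177),.006),('beam L hi',(188,447),.007),('beam Lo',(215,460),.007)]:
    print(n,onslope(w,L(*u),z).round(1))
for u in [(204.3,155.8),(233.4,107.7),(257.2,122.1),(228.1,170.2)]: print('headbox',onslope(w,u,.013).round(1))
print('head crop corners',[onslope(w,L(*u),.013).round(1) for u in [(190,418),(262,292),(330,325),(258,448)]])
for n,u in[('short',(422.8,109.2)),('long',(421.2,139.5)),('collar',(418.9,166)),('tip',(416.8,180))]: print(n,onz(w,u,.0835).round(4))
print('edges', [onz(w,u,.0835).round(4) for u in[(421,123.2),(421,155.9),(419,158),(419,174.4)]])
R1=lambda u,v:(370+(u-499)/3.333,25+v/3.515)
print('foot',[onz(w,R1(*u),.012).round(4) for u in [(530,30),(726,22),(524,272)]],'pillar top',[onz(w,R1(*u),.106).round(4) for u in [(640,118),(772,114),(765,218),(628,215)]])
E
```

```text
beam hi edge top [ 4.1 21.8  7. ]
beam lo near jaw [22.7 22.3  7. ]
beamR hi [  0.7 106.    7. ]
beamR hi2 [ 0.1 95.2  7. ]
beamR lo [ 19.8 102.    7. ]
fix tip [-33.2 105.2   6. ]
mov tip [-32.8  28.8   6. ]
mov root bottom [33.9 27.3  6. ]
fix root bottom [ 33.3 103.6   6. ]
beam L hi [  0.5 -63.    7. ]
beam Lo [ 15.4 -64.4   7. ]
headbox [ -9.4 -48.3  13. ]
headbox [-9.7 21.6 13. ]
headbox [25.8 20.5 13. ]
headbox [ 28.  -54.5  13. ]
head crop corners [array([ -8.7, -46.7,  13. ]), array([-10.6,  20.3,  13. ]), array([24.8, 22.4, 13. ]), array([ 27.9, -47.8,  13. ])]
short [ 0.5421 -0.4185  0.0835]
long [ 0.5077 -0.4202  0.0835]
collar [ 0.4759 -0.4208  0.0835]
tip [ 0.4583 -0.42    0.0835]
edges [array([ 0.5265, -0.418 ,  0.0835]), array([ 0.4882, -0.422 ,  0.0835]), array([ 0.4857, -0.4199,  0.0835]), array([ 0.4654, -0.422 ,  0.0835])]
foot [array([ 0.6322, -0.3761,  0.012 ]), array([ 0.6347, -0.4507,  0.012 ]), array([ 0.5486, -0.379 ,  0.012 ])] pillar top [array([ 0.5928, -0.3951,  0.106 ]), array([ 0.5938, -0.4355,  0.106 ]), array([ 0.5653, -0.4372,  0.106 ]), array([ 0.5662, -0.3939,  0.106 ])]
```

```bash
echo '[[0.085,[0.001,0.04,0.03],[0,0,-0.02]],[0.085,[0.0015,0.08,0.07],[0,0,-0.038]],[0.085,[0.0015,0.1207,0.11],[0,0,-0.038]],[0.085,[0.0015,0.1207,0.15],[0,0,-0.038]],[0.085,[0.0015,0.1207,0.19],[0,0,-0.038]],[0.085,[0.0015,0.1207,0.22],[0,0,-0.038]],[0.085,[0.0015,0.1207,0.245],[0,0,-0.038]],[0.085,[0.0015,0.1207,0.245],[0,0,-0.038]]]' > rows.txt && python3 jog.py rows.txt 30
python3 - <<'E'
from h import *
w=grab('wrist','w2.png')
im=cv2.imread('pics/raw_w2.png');s=cv2.imread('pics/raw_w2.png')
grab('scene','s2.png',(280,110,130,100),5)
E
echo '[[0.05,[0,0,0],[0,0,0]],[0.04,[0,0,0],[0,0,0]],[0.04,[0,0,0],[0,0,0]],[0.04,[0,0,0],[0,0,0]],[0.04,[0,0,0],[0,0,0]]]' > rows.txt && python3 jog.py rows.txt
```

```text
t: 2.03
tool_pos: [0.4715, -0.4155, 0.0552]
tool_rot: [-3.127, -0.063, 0.019]
contact_force: [-1.3, 1.6, -2.3]
opening: 0.0848
grip_force: 0.0
t: 2.55
tool_pos: [0.4779, -0.4214, 0.0695]
tool_rot: [3.139, 0.06, 0.005]
contact_force: [0.8, 2.8, 6.8]
opening: 0.0454
grip_force: 29.8
```

View pics/s2.png

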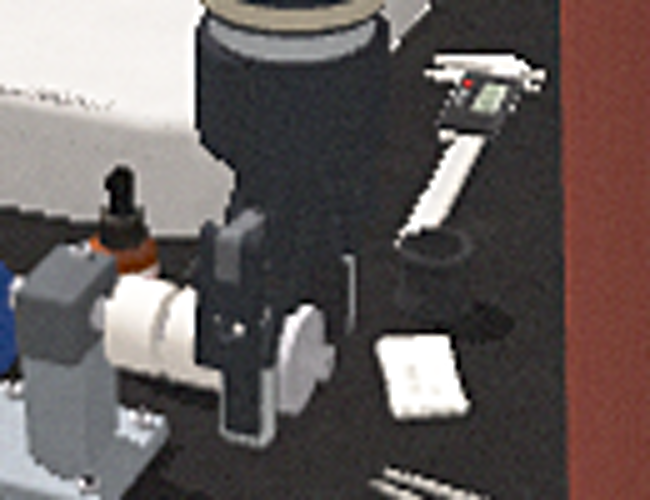

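The near finger stands beside the collar at (250,330). The collar face is at (305,360) and has been gripped since, with the opening at 45.4 mm.

```bash
echo '[[0.04,[0,0,0],[0,0,0]],[0.04,[0,0,0],[0,0,0]],[0.04,[0,0,0],[0,0,0]]]' > rows.txt && python3 jog.py rows.txt; echo '[[0.04,[-0.008,0,0],[0,0,0]],[0.04,[-0.018,0,0],[0,0,0]],[0.04,[-0.03,0,0],[0,0,0]],[0.04,[-0.042,0,0],[0,0,0]],[0.04,[-0.05,0,0],[0,0,0]],[0.04,[-0.05,0,0],[0,0,0]]]' > rows.txt && python3 jog.py rows.txt
```

```text
t: 2.8
tool_pos: [0.478, -0.4214, 0.0695]
tool_rot: [3.139, 0.06, 0.005]
contact_force: [0.1, 2.6, 6.4]
opening: 0.0453
grip_force: 29.8
t: 3.3
tool_pos: [0.4245, -0.4225, 0.0658]
tool_rot: [-3.14, -0.057, 0.002]
contact_force: [-0.3, 0.4, -0.9]
opening: 0.0448
grip_force: 30.7
```

```bash
echo '[[0.04,[-0.015,-0.025,0],[0,0,0]],[0.04,[-0.03,-0.05,0],[0,0,0]],[0.04,[-0.0465,-0.077,0.01],[0,0,0]],[0.04,[-0.0465,-0.077,0.03],[0,0,0]],[0.04,[-0.0465,-0.077,0.045],[0,0,0]],[0.04,[-0.0465,-0.077,0.05],[0,0,0]],[0.04,[-0.0465,-0.077,0.05],[0,0,0]],[0.04,[-0.0465,-0.077,0.05],[0,0,0]]]' > rows.txt && python3 jog.py rows.txt; echo '[[0.05,[0,0,0],[0,0,0]],[0.052,[0,0,0],[0,0,0]],[0.052,[0,0,0],[0,0,0]],[0.056,[0,0,-0.01],[0,0,0]],[0.06,[0,0,-0.03],[0,0,0]],[0.085,[0,0,-0.065],[0,0,0]],[0.085,[0,0,-0.09],[0,0,0]],[0.085,[0,0,-0.09],[0,0,0]]]' > rows.txt && python3 jog.py rows.txt
python3 - <<'E'
from h import *
grab('wrist','w3.png');
E
```

```text
t: 3.97
tool_pos: [0.3773, -0.3478, 0.0166]
tool_rot: [3.141, 0.059, 0.0]
contact_force: [-0.2, -0.2, -1.4]
opening: 0.0451
grip_force: 30.9
t: 4.63
tool_pos: [0.3801, -0.351, 0.1142]
tool_rot: [3.131, 0.06, 0.012]
contact_force: [1.1, -1.2, 1.0]
opening: 0.085
grip_force: 0.0
```

View pics/w3.png

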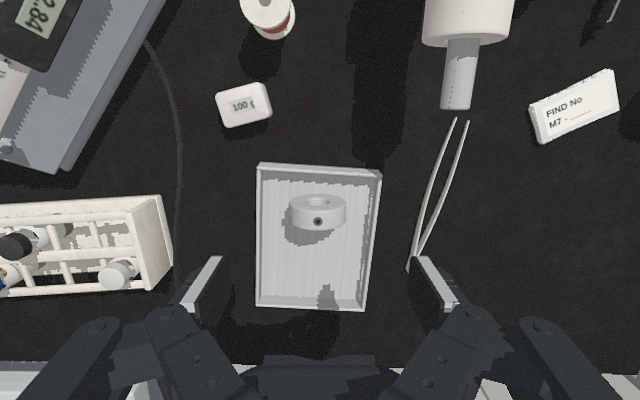

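The tray view shows the collar on the tray floor at (318,210), with the rod now bare at (460,75). I'll refine the jaw faces by sampling intensity along slope lines.

```bash
cat >> geo.py <<'E'
def w1cam():
    p=ctrl.camera_params('wrist');T=np.eye(4);T[:3,:3]=R.from_rotvec([-3.141,.005,0]).as_matrix();T[:3,3]=[.4744,-.3,.3111]
    p['T']=T@p['tool_from_camera'];return p
def prof(p,im,x,z,ys):
    out=[]
    for y in ys:
        u=proj(p,S0+M@np.array([x,y,z])/1000);out.append(int(cv2.getRectSubPix(im,(1,1),(float(u[0]),float(u[1])))[0,0]))
    return out
E
python3 - <<'E'
from geo import *
p=w1cam();g=cv2.imread('pics/raw_w1.png',0)
for x in (-30,-26,-22,-18,-14,-10): print('fix',x,list(zip(range(92,118),prof(p,g,x,6,range(92,118)))) if x==-30 else prof(p,g,x,6,range(92,118)))
for x in (-30,-26,-22,-18,-14): print('mov y16..',x,prof(p,g,x,6,range(16,42)))
print('cross beam y=60, x-6..30',prof(p,g,0,7,[0]),[prof(p,g,x,7,[60])[0] for x in range(-6,30)])
print('cross beam y=80, x-6..30',[prof(p,g,x,7,[80])[0] for x in range(-6,30)])
print('cross slope y=60, x-70..-40 z0',[prof(p,g,x,0,[60])[0] for x in range(-70,-44)],[prof(p,g,x,0,[60])[0] for x in range(44,70)])
w=cam('wrist');print('tip',onz(w,(456,98),.085).round(4),[onz(w,u,.085).round(4) for u in ((447,50),(479,50))])
o=ctrl.get_obs();print(o['tool_pos'],o['tool_rot'])
E
```

```text
fix -30 [(92, 156), (93, 156), (94, 157), (95, 157), (96, 156), (97, 157), (98, 157), (99, 158), (100, 151), (101, 135), (102, 121), (103, 115), (104, 162), (105, 201), (106, 205), (107, 205), (108, 197), (109, 157), (110, 154), (111, 159), (112, 159), (113, 159), (114, 159), (115, 157), (116, 158), (117, 158)]
fix -26 [158, 156, 157, 160, 158, 140, 113, 112, 113, 114, 112, 127, 177, 206, 205, 205, 206, 195, 161, 157, 158, 157, 157, 158, 157, 157]
fix -22 [157, 159, 154, 136, 126, 120, 112, 115, 114, 114, 113, 119, 180, 204, 206, 205, 205, 206, 200, 164, 156, 156, 156, 157, 158, 157]
fix -18 [157, 159, 159, 148, 111, 112, 112, 113, 114, 115, 108, 135, 184, 203, 205, 204, 204, 204, 205, 196, 166, 157, 155, 158, 157, 158]
fix -14 [158, 157, 159, 160, 157, 126, 115, 115, 113, 115, 114, 143, 194, 205, 202, 202, 202, 202, 203, 204, 201, 169, 156, 158, 160, 158]
fix -10 [156, 159, 163, 151, 139, 126, 118, 116, 114, 113, 116, 145, 196, 203, 203, 204, 203, 202, 203, 203, 202, 193, 167, 158, 158, 160]
mov y16.. -30 [157, 158, 157, 155, 155, 156, 157, 150, 128, 111, 114, 169, 201, 206, 205, 19
[... 790 characters left out ...]
199, 175, 140, 115, 111, 117, 142, 152, 156, 154, 155]
cross beam y=80, x-6..30 [156, 157, 157, 158, 159, 158, 159, 156, 153, 178, 209, 223, 220, 213, 200, 184, 169, 156, 164, 189, 200, 204, 204, 203, 203, 203, 183, 147, 116, 112, 127, 151, 159, 159, 159, 158]
cross slope y=60, x-70..-40 z0 [47, 49, 42, 45, 47, 44, 44, 45, 47, 45, 41, 42, 45, 44, 39, 56, 143, 177, 161, 161, 167, 151, 150, 156, 154, 153] [160, 159, 158, 159, 158, 155, 156, 156, 157, 158, 157, 140, 117, 90, 63, 41, 33, 33, 36, 44, 47, 48, 47, 46, 49, 51]
tip [ 0.4618 -0.4176  0.085 ] [array([ 0.4842, -0.4091,  0.085 ]), array([ 0.4847, -0.425 ,  0.085 ])]
[ 0.37914535 -0.34983992  0.11137569] [3.13396826 0.05963198 0.00862664]
```

```bash
echo '[[0.085,[0.03,0.018,-0.014],[0,0,0]],[0.085,[0.065,0.038,-0.014],[0,0,0]],[0.085,[0.1,0.06,-0.014],[0,0,0]],[0.085,[0.12,0.07,-0.014],[0,0,0]],[0.085,[0.1287,0.0766,-0.008],[0,0,0]],[0.085,[0.1287,0.0766,0.008],[0,0,0]],[0.085,[0.1287,0.0766,0.022],[0,0,0]],[0.085,[0.1287,0.0766,0.032],[0,0,0]],[0.085,[0.1287,0.0766,0.036],[0,0,0]],[0.085,[0.1287,0.0766,0.036],[0,0,0]],[0.085,[0.1287,0.0766,0.036],[0,0,0]]]' > rows.txt && python3 jog.py rows.txt 25
echo '[[0.05,[0,0,0],[0,0,0]],[0.034,[0,0,0],[0,0,0]],[0.034,[0,0,0],[0,0,0]],[0.034,[0,0,0],[0,0,0]],[0.034,[0,0,0],[0,0,0]],[0.034,[0,0,0],[0,0,0]],[0.034,[0,0,0],[0,0,0]]]' > rows.txt && python3 jog.py rows.txt
```

```text
t: 5.6
tool_pos: [0.5082, -0.4188, 0.0701]
tool_rot: [-3.141, -0.059, 0.001]
contact_force: [0.0, 0.2, 0.3]
opening: 0.0853
grip_force: 0.0
t: 6.18
tool_pos: [0.509, -0.4195, 0.0714]
tool_rot: [3.14, 0.06, 0.001]
contact_force: [-1.6, 1.8, 5.0]
opening: 0.0395
grip_force: 25.3
```

```bash
echo '[[0.034,[-0.008,0,0],[0,0,0]],[0.034,[-0.02,0,-0.001],[0,0,0]],[0.034,[-0.035,0,-0.001],[0,0,0]],[0.034,[-0.05,0,-0.001],[0,0,0]],[0.034,[-0.065,0,-0.001],[0,0,0]],[0.034,[-0.08,0,-0.001],[0,0,0]],[0.034,[-0.09,0,-0.001],[0,0,0]],[0.034,[-0.09,0,-0.001],[0,0,0]],[0.034,[-0.09,0,-0.001],[0,0,0]]]' > rows.txt && python3 jog.py rows.txt
python3 - <<'E'
from geo import *
grab('scene','s3.png')
th=np.deg2rad(8)
# tool at caliper: x=cy, z = -(normal tilted toward vertical by th)
n=cz*np.cos(th)-cx*np.sin(th)
Rt=np.c_[cy,np.cross(-n,cy),-n]
off=.0125
o=ctrl.get_obs();R0=R.from_rotvec([3.1405,.0597,0.0]).as_matrix()
print('n',n,'tilt',np.degrees(np.arccos(n[2])),'R0',R0.round(3).tolist())
C0=np.array([.4193,-.4223,.071]);print('meas',o['tool_pos'])
for nm,P in [('pre',[-16,82,65]),('near',[-16,82,23.5])]:
    A=S0+M@np.array(P)/1000; tcp=A-n*off
    print(nm,'axis',A.round(4),'tcp',tcp.round(4),'tool d',(R0.T@(tcp-o['tool_pos'])).round(4))
print('rv',R.from_matrix(R0.T@Rt).as_rotvec().round(4))
print('normal step in Rt frame cz',(Rt.T@cz).round(3),'cx',(Rt.T@cx).round(3))
E
```

```text
t: 6.93
tool_pos: [0.4177, -0.4221, 0.0706]
tool_rot: [-3.14, -0.058, 0.001]
contact_force: [0.3, 0.0, 0.1]
opening: 0.0394
grip_force: 25.3
n [-0.26492217 -0.36867821  0.89100652] tilt 26.999999999999982 R0 [[0.999, 0.038, 0.0], [0.038, -0.999, -0.001], [-0.0, 0.001, -1.0]]
meas [ 0.41836842 -0.42232159  0.07088097]
pre axis [ 0.5779 -0.2542  0.1209] tcp [ 0.5812 -0.2496  0.1098] tool d [ 0.1693 -0.1664 -0.039 ]
near axis [ 0.5918 -0.2349  0.0869] tcp [ 0.5951 -0.2302  0.0758] tool d [ 0.1839 -0.1852 -0.005 ]
rv [0.4543 0.1556 0.6487]
normal step in Rt frame cz [ 0.     0.139 -0.99 ] cx [0.    0.99  0.139]
```

```bash
echo '[[0.034,[0,0,-0.035],[0,0,0]],[0.034,[0,-0.02,-0.065],[0,0,0]],[0.034,[0.01,-0.045,-0.09],[0.06,0.02,0.09]],[0.034,[0.03,-0.07,-0.1],[0.12,0.04,0.18]],[0.034,[0.055,-0.095,-0.1],[0.19,0.065,0.27]],[0.034,[0.085,-0.115,-0.1],[0.25,0.085,0.36]],[0.034,[0.115,-0.135,-0.095],[0.31,0.106,0.45]],[0.034,[0.145,-0.15,-0.085],[0.37,0.127,0.54]],[0.034,[0.16,-0.16,-0.07],[0.42,0.144,0.61]],[0.034,[0.1693,-0.1664,-0.055],[0.4543,0.1556,0.6487]],[0.034,[0.1693,-0.1664,-0.045],[0.4543,0.1556,0.6487]],[0.034,[0.1693,-0.1664,-0.039],[0.4543,0.1556,0.6487]],[0.034,[0.1693,-0.1664,-0.039],[0.4543,0.1556,0.6487]],[0.034,[0.1693,-0.1664,-0.039],[0.4543,0.1556,0.6487]]]' > rows.txt && python3 jog.py rows.txt
python3 - <<'E'
from geo import *
o=ctrl.get_obs();A=R.from_rotvec(o['tool_rot']).as_matrix()
ax=o['tool_pos']-A[:,2]*.0125
print('axis in cal',(M.T@(ax-S0)*1000).round(1),'tool x vs cy',(M.T@A).round(3).tolist(),o['q'].round(2))
w=grab('side','d4.png',(230,100,140,105),5)
E
```

```text
t: 8.15
tool_pos: [0.5816, -0.2502, 0.1107]
tool_rot: [-2.557, 0.823, -0.198]
contact_force: [0.6, 0.4, -0.4]
opening: 0.0398
grip_force: 25.6
axis in cal [-16.3  82.7  65.9] tool x vs cy [[-0.0, 0.99, 0.139], [1.0, 0.0, 0.0], [0.0, 0.139, -0.99]] [-0.73  0.17  1.75  0.49  1.31  1.32]
```

View pics/d4.png

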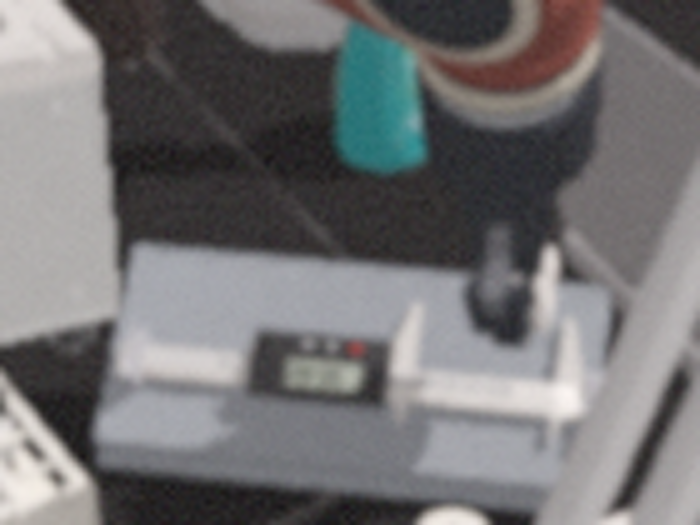

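The side view shows the sleeve's white end to the right of the finger at (545,290) in the crop, so it may be held off-centre. I'll measure how far.

Run:
```python
from geo import *
d=cam('side');im=cv2.imread('pics/raw_d4.png')
def onx(uv,x):
    o,r=ray(d,uv);k=(x/1000-(o-S0)@cx)/(r@cx);return (M.T@(o+r*k-S0)*1000).round(1)
for v in (150,153,156,160,164): print(v,im[v,318:350].mean(1).round().astype(int).tolist())
for u,v in[((336),158),(342,153),(342,160),(323,160)]: print(u,v,onx((u,v),-16.3))
print('fixed face calib',[onslope(d,(230+u/5,100+v/5),.006).round(1) for u,v in [(566,325),(422,310)]])
print(proj(d,S0+M@np.array([-16.3,82.7,65.9])/1000),proj(d,S0+M@np.array([-16.3,100.7,65.9])/1000),proj(d,S0+M@np.array([-16.3,64.7,65.9])/1000))
s=cam('scene');g=cv2.imread('pics/raw_s3.png')
T=np.array([.4184,-.4223,.0831]);ux=np.array([.9993,.0384,0])
for k in (-18,0,18): print('scene sleeve',k,proj(s,T+ux*k/1000))
hs=cv2.cvtColor(g,cv2.COLOR_BGR2HSV);m=((hs[:,:,2]>150)&(hs[:,:,1]<60)).astype('uint8')
n,_,st,ce=cv2.connectedComponentsWithStats(m[150:230,310:420]);print([(st[i]+[310,150,0,0,0]).tolist() for i in range(1,n) if st[i,4]>30])
```

```text
150 [46, 45, 54, 56, 44, 50, 52, 51, 59, 83, 94, 97, 99, 86, 66, 53, 50, 49, 49, 69, 126, 176, 186, 152, 105, 107, 117, 128, 137, 139, 133, 121]
153 [79, 79, 75, 69, 68, 67, 62, 64, 80, 100, 113, 120, 115, 105, 80, 65, 54, 52, 56, 98, 161, 201, 205, 169, 102, 63, 78, 96, 109, 118, 124, 136]
156 [163, 161, 166, 160, 145, 118, 91, 85, 101, 121, 128, 120, 122, 119, 123, 118, 102, 92, 125, 178, 206, 210, 194, 160, 126, 112, 111, 105, 109, 108, 122, 123]
160 [164, 166, 163, 157, 133, 96, 63, 59, 77, 91, 92, 90, 82, 65, 58, 56, 58, 71, 109, 159, 194, 209, 205, 184, 169, 168, 166, 166, 166, 164, 165, 166]
164 [165, 165, 168, 166, 159, 141, 105, 64, 49, 50, 47, 51, 54, 50, 43, 51, 64, 92, 126, 160, 181, 184, 180, 171, 181, 192, 192, 180, 171, 170, 170, 169]
336 158 [-16.3  90.1  57.9]
342 153 [-16.3 105.   88. ]
342 160 [-16.3 104.2  49.7]
323 160 [-16.3  57.6  39.7]
fixed face calib [array([-23. , 105.7,   6. ]), array([-24. ,  32.5,   6. ])]
[332.79581093 156.27196984] [340.37663581 156.95147631] [325.24798388 155.59703463]
scene sleeve -18 [370.911186   188.15036226]
scene sleeve 0 [362.58488179 186.35474961]
scene sleeve 18 [354.3569713  184.57969158]
[[310, 150, 22, 7, 129], [310, 164, 36, 21, 280], [362, 178, 13, 20, 166], [356, 204, 44, 20, 208], [364, 220, 10, 10, 61], [375, 223, 19, 7, 53]]
```

```bash
echo '[[0.034,[-0.003,-0.002,0.015],[0,0,0]],[0.034,[-0.003,-0.004,0.028],[0,0,0]],[0.034,[-0.003,-0.005,0.036],[0,0,0]],[0.034,[-0.003,-0.0056,0.04],[0,0,0]],[0.034,[-0.003,-0.0058,0.0415],[0,0,0]],[0.034,[-0.003,-0.006,0.0425],[0,0,0]],[0.034,[-0.003,-0.006,0.0425],[0,0,0]],[0.034,[-0.003,-0.006,0.0425],[0,0,0]]]' > rows.txt && python3 jog.py rows.txt
python3 - <<'E'
from geo import *
o=ctrl.get_obs();A=R.from_rotvec(o['tool_rot']).as_matrix()
ax=o['tool_pos']-A[:,2]*.0123
print('axis in cal',(M.T@(ax-S0)*1000).round(1),(M.T@A).round(3).tolist(),'f cal',(M.T@o['contact_force']).round(2))
E
```

```text
t: 8.87
tool_pos: [0.5937, -0.2284, 0.0756]
tool_rot: [-2.557, 0.823, -0.198]
contact_force: [0.2, 0.2, -0.9]
opening: 0.0398
grip_force: 25.6
axis in cal [-16.5  79.8  22.7] [[-0.0, 0.99, 0.139], [1.0, 0.0, 0.001], [0.001, 0.139, -0.99]] f cal [ 0.28  0.06 -0.9 ]
```

```bash
echo '[[0.034,[0,0,0.0008],[0,0,0]],[0.034,[0,0,0.0016],[0,0,0]],[0.034,[0,0,0.0016],[0,0,0]],[0.034,[0,0,0.0016],[0,0,0]]]' > rows.txt && python3 jog.py rows.txt; echo '[[0.034,[0,0.0015,0.0002],[0,0,0]],[0.034,[0,0.003,0.0004],[0,0,0]],[0.034,[0,0.003,0.0004],[0,0,0]],[0.034,[0,0.003,0.0004],[0,0,0]]]' > rows.txt && python3 jog.py rows.txt
```

```text
t: 9.2
tool_pos: [0.5939, -0.2275, 0.0738]
tool_rot: [-2.556, 0.823, -0.197]
contact_force: [-0.6, 0.3, -0.7]
opening: 0.0394
grip_force: 25.6
t: 9.53
tool_pos: [0.5924, -0.2295, 0.0719]
tool_rot: [-2.556, 0.824, -0.197]
contact_force: [-0.0, -0.8, -0.1]
opening: 0.0399
grip_force: 25.6
```

```bash
echo '[[0.042,[0,0,0],[0,0,0]],[0.045,[0,0,0],[0,0,0]],[0.05,[0,0,0],[0,0,0]],[0.056,[0,0,0],[0,0,0]],[0.06,[0,0,0],[0,0,0]],[0.06,[0,0,0],[0,0,0]],[0.062,[0,0.001,-0.01],[0,0,0]],[0.065,[0,0.003,-0.025],[0,0,0]],[0.065,[0,0.006,-0.045],[0,0,0]],[0.065,[0,0.01,-0.07],[0,0,0]],[0.065,[0,0.01,-0.09],[0,0,0]],[0.065,[0,0.01,-0.09],[0,0,0]],[0.065,[0,0.01,-0.09],[0,0,0]]]' > rows.txt && python3 jog.py rows.txt
python3 - <<'E'
from geo import *
w=grab('wrist','w5.png',None,1.25)
o=ctrl.get_obs();print((M.T@(np.array(o['tool_pos'])-S0)*1000).round(1))
E
```

```text
t: 10.62
tool_pos: [0.564, -0.2715, 0.1501]
tool_rot: [-2.558, 0.824, -0.203]
contact_force: [-0.8, 0.1, -0.6]
opening: 0.0652
grip_force: 0.0
[-14.   79.7  99.7]
```

View pics/w5.png

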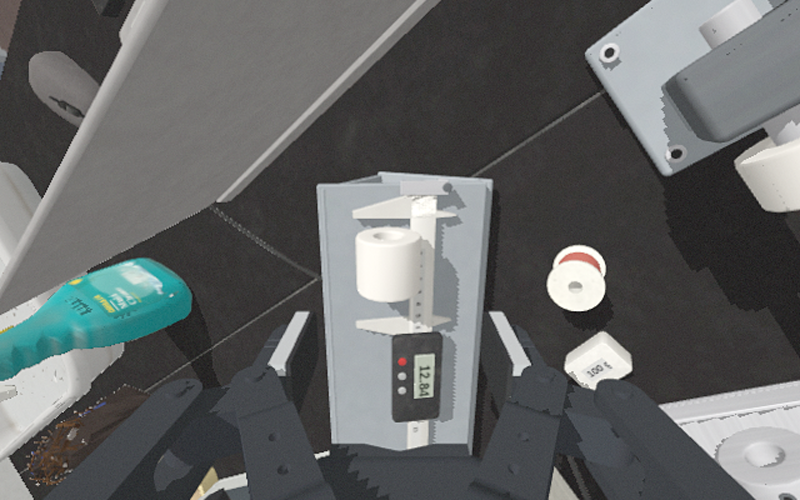

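The sleeve lies against the beam between the jaws at (390,265), just short of the fixed jaw face at (385,213). The moving jaw is at (390,325) and the head at (416,377). Next I'll push the head with the fingers shut.

```bash
echo '[[0,[-0.03,0.004,0.005],[0,0,0]],[0,[-0.07,0.01,0.015],[0,0,0]],[0,[-0.11,0.015,0.025],[0,0,0]],[0,[-0.135,0.018,0.035],[0,0,0]],[0,[-0.1497,0.0197,0.0431],[0,0,0]],[0,[-0.1497,0.017,0.06],[0,0,0]],[0,[-0.1497,0.015,0.075],[0,0,0]],[0,[-0.1497,0.0137,0.085],[0,0,0]],[0,[-0.1497,0.013,0.09],[0,0,0]],[0,[-0.1497,0.0127,0.0925],[0,0,0]],[0,[-0.1497,0.0127,0.0925],[0,0,0]],[0,[-0.1497,0.0127,0.0925],[0,0,0]]]' > rows.txt && python3 jog.py rows.txt 25
python3 - <<'E'
from geo import *
o=ctrl.get_obs();print((M.T@(np.array(o['tool_pos'])-S0)*1000).round(1),(M.T@o['contact_force']).round(2))
E
```

```text
t: 11.67
tool_pos: [0.4601, -0.1579, 0.0598]
tool_rot: [-2.557, 0.823, -0.198]
contact_force: [-0.2, -1.3, 1.3]
opening: 0.0
grip_force: 0.0
[ 11.3 -69.9   9.5] [0.23 0.63 1.69]
```

```bash
echo '[[0,[0.004,0,0],[0,0,0]],[0,[0.008,0,0],[0,0,0]],[0,[0.012,0,0],[0,0,0]],[0,[0.016,0,0],[0,0,0]],[0,[0.02,0,0],[0,0,0]],[0,[0.024,0,0],[0,0,0]],[0,[0.028,0,0],[0,0,0]],[0,[0.032,0,0],[0,0,0]],[0,[0.035,0,0],[0,0,0]],[0,[0.036,0,0],[0,0,0]],[0,[0.036,0,0],[0,0,0]],[0,[0.036,0,0],[0,0,0]]]' > rows.txt && python3 jog.py rows.txt
python3 - <<'E'
from geo import *
w=grab('wrist','w6.png')
o=ctrl.get_obs();print((M.T@(np.array(o['tool_pos'])-S0)*1000).round(1),(M.T@o['contact_force']).round(2))
g=cv2.imread('pics/raw_w6.png',0)
for x in (-28,-24): print(prof(w,g,x,6,range(40,112)))
E
```

```text
t: 12.67
tool_pos: [0.4888, -0.1783, 0.0591]
tool_rot: [-2.556, 0.823, -0.197]
contact_force: [0.8, 0.6, -1.1]
opening: 0.0002
grip_force: 0.0
[ 11.5 -34.8   8.8] [-0.34 -0.62  0.61]
[152, 152, 152, 151, 151, 150, 151, 151, 150, 151, 152, 149, 151, 152, 140, 201, 200, 202, 202, 165, 153, 146, 141, 138, 187, 217, 224, 223, 223, 224, 224, 223, 223, 223, 223, 222, 222, 223, 222, 222, 223, 223, 223, 223, 223, 222, 222, 222, 222, 222, 222, 221, 221, 220, 220, 220, 220, 220, 220, 219, 219, 219, 219, 219, 218, 218, 217, 217, 218, 218, 218, 219]
[152, 151, 151, 151, 153, 151, 153, 152, 151, 115, 110, 110, 110, 140, 200, 199, 199, 200, 200, 160, 149, 141, 139, 141, 145, 210, 219, 221, 221, 221, 221, 222, 221, 221, 221, 221, 222, 220, 222, 222, 222, 221, 222, 222, 221, 221, 222, 222, 223, 223, 223, 222, 222, 222, 222, 223, 223, 223, 223, 223, 223, 223, 223, 222, 222, 222, 222, 222, 222, 222, 222, 222]
```

```bash
echo '[[0,[0.0015,0,0],[0,0,0]],[0,[0.003,0,0],[0,0,0]],[0,[0.0045,0,0],[0,0,0]],[0,[0.006,0,0],[0,0,0]],[0,[0.007,0,0],[0,0,0]],[0,[0.0075,0,0],[0,0,0]],[0,[0.0075,0,0],[0,0,0]]]' > rows.txt && python3 jog.py rows.txt; for i in 1 ; do echo '[[0,[0.0003,0,0],[0,0,0]],[0,[0.0005,0,0],[0,0,0]],[0,[0.0005,0,0],[0,0,0]]]' > rows.txt && python3 jog.py rows.txt; done
python3 - <<'E'
from geo import *
w=grab('wrist','w7.png')
o=ctrl.get_obs();print((M.T@(np.array(o['tool_pos'])-S0)*1000).round(1),(M.T@o['contact_force']).round(2))
g=cv2.imread('pics/raw_w7.png',0)
for x in (-28,): print(prof(w,g,x,6,range(56,80)))
E
```

```text
t: 13.3
tool_pos: [0.4952, -0.183, 0.0595]
tool_rot: [-2.556, 0.823, -0.197]
contact_force: [-0.5, 0.9, -0.1]
opening: -0.0
grip_force: 0.3
t: 13.55
tool_pos: [0.4954, -0.1831, 0.0594]
tool_rot: [-2.556, 0.823, -0.197]
contact_force: [-1.3, 1.0, -0.7]
opening: 0.0
grip_force: 0.7
[ 11.4 -26.4   9.2] [-0.02 -1.07 -0.77]
[149, 150, 149, 151, 153, 140, 184, 199, 199, 199, 182, 149, 140, 136, 141, 211, 218, 220, 220, 220, 220, 221, 221, 220]
```

```bash
echo '[[0,[0.0005,0,0],[0,0,0]],[0,[0.0005,0,0],[0,0,0]]]' > rows.txt && python3 jog.py rows.txt | grep -E 'pos|contact'; echo '[[0,[0.0005,0,0],[0,0,0]],[0,[0.0005,0,0],[0,0,0]]]' > rows.txt && python3 jog.py rows.txt| grep -E 'pos|contact'; echo '[[0,[0.0005,0,0],[0,0,0]],[0,[0.0005,0,0],[0,0,0]]]' > rows.txt && python3 jog.py rows.txt| grep -E 'pos|contact'
```

```text
tool_pos: [0.4956, -0.1833, 0.0593]
contact_force: [-1.0, 1.6, 0.4]
tool_pos: [0.4958, -0.1834, 0.0593]
contact_force: [-4.8, 2.4, 1.2]
tool_pos: [0.4959, -0.1834, 0.0592]
contact_force: [-5.6, 2.4, 1.0]
```

```bash
echo '[[0,[0.0003,0,0],[0,0,0]],[0,[0.0003,0,0],[0,0,0]],[0,[0.0003,0,0],[0,0,0]]]' > rows.txt && python3 jog.py rows.txt| grep -E 'pos|contact'
python3 - <<'E'
from geo import *
w=grab('wrist','w8.png')
o=ctrl.get_obs();print((M.T@(np.array(o['tool_pos'])-S0)*1000).round(1),(M.T@o['contact_force']).round(2))
g=cv2.imread('pics/raw_w8.png',0)
for x in (-28,): print(prof(w,g,x,6,range(56,80)))
E
```

```text
tool_pos: [0.496, -0.1834, 0.0591]
contact_force: [-5.3, 3.8, 2.3]
[ 11.5 -25.8   8.8] [ 0.47 -7.21  2.79]
[149, 147, 149, 151, 153, 142, 144, 198, 198, 198, 195, 147, 139, 139, 141, 211, 218, 221, 220, 221, 220, 220, 220, 220]
```

```bash
echo '[[0,[-0.003,0,0],[0,0,0]],[0,[-0.01,0,0],[0,0,0]],[0,[-0.018,0,0],[0,0,0]],[0,[-0.018,0.001,-0.02],[0,0,0]],[0,[-0.018,0.005,-0.05],[0,0,0]],[0,[-0.01,0.01,-0.085],[0,0,0]],[0,[0.01,0.01,-0.12],[0,0,0]],[0,[0.03,0.01,-0.15],[0,0,0]],[0.03,[0.05,0.01,-0.16],[0,0,0]],[0.06,[0.06,0.01,-0.16],[0,0,0]],[0.085,[0.06,0.01,-0.16],[0,0,0]],[0.085,[0.06,0.01,-0.16],[0,0,0]],[0.085,[0.06,0.01,-0.16],[0,0,0]]]' > rows.txt && python3 jog.py rows.txt
python3 - <<'E'
from geo import *
w=grab('wrist','w9.png');g=cv2.imread('pics/raw_w9.png',0)
o=ctrl.get_obs();print((M.T@(np.array(o['tool_pos'])-S0)*1000).round(1),[proj(w,S0+M@np.array(P)/1000).round() for P in([-20,50,0],[-20,110,0])])
for x in (-32,-30,-28): print(x,prof(w,g,x,6,range(52,116)))
for z in (38,40): print('crest z',z,prof(w,g,-12,z,range(58,112)))
for y in (75,86,95): print('across y',y,prof(w,g,0,20,[0]),[prof(w,g,x,20,[y])[0] for x in range(-40,14)])
E
```

```text
t: 15.48
tool_pos: [0.497, -0.2837, 0.1952]
tool_rot: [-2.555, 0.823, -0.192]
contact_force: [-0.4, 0.2, -0.7]
opening: 0.0605
grip_force: 0.0
[ -0.4  33.6 166.8] [array([277., 164.]), array([274., 100.])]
-32 [169, 170, 169, 170, 170, 168, 169, 168, 167, 170, 170, 169, 169, 170, 174, 172, 170, 169, 169, 168, 167, 168, 169, 170, 171, 169, 171, 169, 170, 170, 170, 170, 170, 169, 168, 167, 168, 168, 169, 169, 170, 170, 171, 172, 172, 171, 172, 171, 171, 171, 171, 171, 172, 174, 171, 173, 171, 173, 173, 173, 174, 174, 173, 173]
-30 [168, 171, 169, 169, 169, 170, 169, 170, 170, 172, 171, 206, 218, 219, 226, 225, 222, 221, 222, 225, 225, 224, 223, 223, 225, 224, 223, 222, 223, 223, 221, 219, 217, 217, 218, 217, 216, 220, 222, 221, 220, 220, 221, 220, 220, 218, 219, 219, 216, 212, 203, 183, 195, 215, 217, 215, 192, 172, 173, 173, 174, 175, 173, 173]
-28 [168, 169, 170, 170, 170, 171, 170, 172, 170, 171, 191, 213, 221, 231, 242, 243, 243, 243, 243, 243, 243, 243, 242, 243, 243, 242, 243, 243, 242, 244, 243, 242, 243, 243, 243, 243, 242, 243, 242, 242, 242, 242, 242, 242, 241, 241, 241, 241,
[... 808 characters left out ...]
231, 229, 227, 223, 220, 216, 213, 210, 208, 204, 200, 193, 190, 184, 181, 175, 172, 169, 168, 167, 165, 162, 163, 165, 164]
across y 86 [67] [174, 173, 175, 171, 172, 172, 173, 171, 172, 170, 196, 234, 243, 244, 245, 247, 246, 246, 246, 245, 244, 243, 244, 242, 241, 240, 239, 237, 235, 234, 232, 229, 226, 224, 219, 218, 214, 210, 208, 202, 197, 192, 187, 184, 178, 175, 172, 171, 168, 167, 172, 177, 177, 175]
across y 95 [67] [173, 173, 173, 173, 174, 173, 172, 172, 173, 173, 202, 234, 241, 243, 245, 246, 246, 246, 245, 245, 246, 244, 245, 243, 242, 241, 240, 239, 237, 236, 234, 231, 228, 226, 223, 220, 217, 214, 209, 206, 200, 196, 191, 186, 180, 176, 172, 169, 168, 167, 170, 175, 175, 171]
```

The sleeve spans y≈67.7 to 103.7 mm in the caliper's frame, parallel and touching both jaws. Next is the short sleeve.

Run:
```python
from geo import *
o=ctrl.get_obs();A=R.from_rotvec(o['tool_rot']).as_matrix();R0=R.from_rotvec([3.1405,.0597,0]).as_matrix()
print(o['tool_pos']);print('rv',R.from_matrix(A.T@R0).as_rotvec().round(4))
for P in ([.50,-.32,.24],[.539,-.4175,.22],[.539,-.4175,.14]): print((A.T@(np.array(P)-o['tool_pos'])).round(4))
```

```text
[ 0.49704531 -0.28376097  0.19536788]
rv [-0.457  -0.152  -0.6488]
[ 0.0233  0.0043 -0.0524]
[ 0.1119  0.0636 -0.0607]
[0.1123 0.1    0.0106]
```

```bash
echo '[[0.085,[0.01,0.002,-0.025],[-0.06,-0.02,-0.09]],[0.085,[0.0233,0.0043,-0.0524],[-0.13,-0.043,-0.18]],[0.085,[0.045,0.02,-0.055],[-0.19,-0.063,-0.27]],[0.085,[0.07,0.035,-0.057],[-0.25,-0.084,-0.36]],[0.085,[0.09,0.05,-0.059],[-0.32,-0.105,-0.45]],[0.085,[0.105,0.06,-0.06],[-0.38,-0.127,-0.54]],[0.085,[0.1119,0.0636,-0.0607],[-0.43,-0.143,-0.61]],[0.085,[0.112,0.08,-0.03],[-0.457,-0.152,-0.6488]],[0.085,[0.112,0.094,0],[-0.457,-0.152,-0.6488]],[0.085,[0.1123,0.1,0.0106],[-0.457,-0.152,-0.6488]],[0.085,[0.1123,0.1,0.0106],[-0.457,-0.152,-0.6488]],[0.085,[0.1123,0.1,0.0106],[-0.457,-0.152,-0.6488]]]' > rows.txt && python3 jog.py rows.txt
python3 - <<'E'
from geo import *
o=ctrl.get_obs();print(o['tool_pos'],o['tool_rot'])
w=grab('wrist','w10.png');im=cv2.imread('pics/raw_w10.png');hs=cv2.cvtColor(im,cv2.COLOR_BGR2HSV)
X=np.array([.5425,-.4175,.0835]);print([proj(w,X+np.array(k)/1000).round() for k in([-11,0,0],[11,0,0],[0,20,0],[0,-20,0])])
m=((hs[:,:,2]>180)&(hs[:,:,1]<40)).astype('uint8');u,v=proj(w,X).round().astype(int)
n,l,st,ce=cv2.connectedComponentsWithStats(m);i=l[v,u];print(st[i],ce[i],onz(w,ce[i],.0835))
E
```

```text
t: 16.53
tool_pos: [0.5394, -0.4188, 0.1416]
tool_rot: [3.139, 0.058, 0.001]
contact_force: [-0.1, -0.1, 0.4]
opening: 0.0853
grip_force: 0.0
[ 0.53936481 -0.41883755  0.14161193] [3.13940184e+00 5.83003112e-02 1.05940635e-03]
[array([317., 229.]), array([318., 200.]), array([289., 214.]), array([347., 216.])]
[ 291  196   57   46 2133] [319.00328176 218.92030005] [ 0.53930765 -0.41837172  0.0835    ]
```

```bash
echo '[[0.085,[0,0,0.025],[0,0,0]],[0.085,[0,0,0.045],[0,0,0]],[0.085,[0,0,0.06],[0,0,0]],[0.085,[0,0,0.068],[0,0,0]],[0.085,[0,0,0.071],[0,0,0]],[0.085,[0,0,0.071],[0,0,0]],[0.085,[0,0,0.071],[0,0,0]],[0.05,[0,0,0.071],[0,0,0]],[0.034,[0,0,0.071],[0,0,0]],[0.034,[0,0,0.071],[0,0,0]],[0.034,[0,0,0.071],[0,0,0]],[0.034,[0,0,0.071],[0,0,0]],[0.034,[0,0,0.071],[0,0,0]],[0.034,[0,0,0.071],[0,0,0]]]' > rows.txt && python3 jog.py rows.txt 25; echo '[[0.034,[-0.01,0,0],[0,0,0]],[0.034,[-0.03,0,-0.001],[0,0,0]],[0.034,[-0.05,0,-0.001],[0,0,0]],[0.034,[-0.07,0,-0.001],[0,0,0]],[0.034,[-0.09,0,-0.001],[0,0,0]],[0.034,[-0.105,0,-0.001],[0,0,0]],[0.034,[-0.115,0,-0.001],[0,0,0]],[0.034,[-0.115,0,-0.001],[0,0,0]],[0.034,[-0.115,0,-0.001],[0,0,0]]]' > rows.txt && python3 jog.py rows.txt
```

```text
t: 17.75
tool_pos: [0.5405, -0.4198, 0.0721]
tool_rot: [3.137, 0.058, 0.005]
contact_force: [-0.5, 1.4, 3.3]
opening: 0.0398
grip_force: 25.0
t: 18.5
tool_pos: [0.4249, -0.4242, 0.0721]
tool_rot: [3.138, 0.057, 0.004]
contact_force: [0.6, -0.2, 0.4]
opening: 0.0395
grip_force: 25.3
```

```bash
echo '[[0.034,[-0.02,-0.015,-0.01],[0,0,0]],[0.034,[-0.05,-0.035,-0.015],[0,0,0]],[0.034,[-0.08,-0.06,-0.015],[0,0,0]],[0.034,[-0.1,-0.075,-0.01],[0,0,0]],[0.034,[-0.107,-0.081,0.01],[0,0,0]],[0.034,[-0.107,-0.081,0.03],[0,0,0]],[0.034,[-0.107,-0.081,0.045],[0,0,0]],[0.034,[-0.107,-0.081,0.053],[0,0,0]],[0.034,[-0.107,-0.081,0.056],[0,0,0]],[0.034,[-0.107,-0.081,0.056],[0,0,0]],[0.034,[-0.107,-0.081,0.056],[0,0,0]]]' > rows.txt && python3 jog.py rows.txt; echo '[[0.042,[0,0,0],[0,0,0]],[0.046,[0,0,0],[0,0,0]],[0.048,[0,0,0],[0,0,0]],[0.048,[0,0,0],[0,0,0]],[0.052,[0,0,-0.01],[0,0,0]],[0.056,[0,0,-0.03],[0,0,0]],[0.06,[0,0,-0.06],[0,0,0]],[0.06,[0,0,-0.1],[0,0,0]],[0.06,[0,0,-0.14],[0,0,0]],[0.06,[0,0,-0.16],[0,0,0]],[0.06,[0,0,-0.16],[0,0,0]],[0.06,[0,0,-0.16],[0,0,0]]]' > rows.txt && python3 jog.py rows.txt
python3 - <<'E'
from geo import *
s=cam('scene');grab('scene','s11.png');w=grab('wrist','w11.png')
im=cv2.imread('pics/raw_w11.png');o=ctrl.get_obs();print(o['tool_pos'])
hs=cv2.cvtColor(im,cv2.COLOR_BGR2HSV)
print('tray corners px',[proj(w,(x,y,.018)).round() for x,y in((.41,-.3),(.41,-.4),(.28,-.4),(.28,-.3))],'sleeve exp',proj(w,(.315,-.347,.043)).round(),'collar',proj(w,(.378,-.348,.04)).round())
m=((hs[:,:,2]>150)&(hs[:,:,1]<60)).astype('uint8')
n,l,st,ce=cv2.connectedComponentsWithStats(((hs[:,:,1]>12)&(hs[:,:,2]>215)).astype('uint8'))
print([(st[i].tolist(),ce[i].round().tolist(),onz(w,ce[i],.035).round(3).tolist()) for i in range(1,n) if st[i,4]>150])
E
```

```text
t: 19.42
tool_pos: [0.3163, -0.348, 0.0165]
tool_rot: [3.137, 0.059, 0.005]
contact_force: [-0.6, -0.0, 0.0]
opening: 0.0393
grip_force: 25.4
t: 20.42
tool_pos: [0.3158, -0.3477, 0.1784]
tool_rot: [3.134, 0.058, 0.008]
contact_force: [0.3, 0.4, -0.7]
opening: 0.06
grip_force: 0.0
[ 0.31470046 -0.34607665  0.17478804]
tray corners px [array([271.,  79.]), array([381.,  83.]), array([369., 216.]), array([273., 213.])] sleeve exp [319. 189.] collar [323. 119.]
[([125, 114, 52, 59, 906], [156.0, 134.0], [0.359, -0.199, 0.035]), ([32, 120, 44, 9, 171], [54.0, 124.0], [0.364, -0.11, 0.035]), ([105, 125, 34, 26, 372], [124.0, 134.0], [0.358, -0.17, 0.035]), ([87, 129, 40, 33, 332], [104.0, 150.0], [0.342, -0.15, 0.035]), ([31, 130, 31, 15, 265], [43.0, 136.0], [0.353, -0.099, 0.035]), ([0, 132, 71, 35, 735], [33.0, 155.0], [0.335, -0.086, 0.035]), ([61, 165, 89, 29, 681], [102.0, 185.0], [0.31, -0.142, 0.035])]
```

Run:
```python
from geo import *
im=cv2.imread('pics/raw_w11.png');w=cam('wrist')
g=im.mean(2).astype(int);sd=(im[:,:,2].astype(int)-im[:,:,0])
print('gray cols 264..388 step 6');
for v in range(70,232,6): print(v,' '.join(f'{x:3d}' for x in g[v,264:390:6]),'|',' '.join(f'{x:3d}' for x in sd[v,264:390:6]))
```

```text
gray cols 264..388 step 6
70  48  45  45  42  43  50  38  48  48  49  45  43  45  45  48  49  45  47  32  29  46 |   1   3   0   1  -2   4   4   2   3   4   3   3   1   1   3   4   4   2   3   3   5
76  46  40  46  51  48  45  42  47  43  43  47  47  47  45  50  44  49  47  28  36  44 |  -2   8   2   2   2   5   4   5   0   8   0   3   3  -1   4   0   2  -1  -1   2   2
82  48  48 203 196 146  58  38  41  47  44  44  46  47  46  45  47  47  41  32  32  46 |   2   3  -2  -1   1   3   2   1   2   2   0   1   3   1   1   5   0  -1   1  -2   5
88  42  39 145 136 140 136 139 133 128 138 163 174 189 210 209 223 194 192 137  37  41 |  -1   4   2  -1   1   0  -1  -2   1  -1  -3   1  -1   0  -2  -2  -2  -3  -1   3   3
94  44  49 149 139 139 138 137 137 140 135 141 141 140 141 137 139 141 142 141 133  39 |   3   3  -2   0  -2  -2  -1  -3   0  -4   2  -2  -2  -1   0   0  -1  -2  -3  -2   3
100  51  36 134 199 202 203 172 173 181 172 138 138 138 137 139 139 138 142 139 199  42 |   2   5   0  -3  -2  -2  -2  -2  -3   0  -2   0  -1  -3  -1  -2  -3  -1   0   0  -2
106  47  34 128 198 202 200 196 199
[... 2918 characters left out ...]
   1
208  45 162 186 192 195 194 176 134 135 136 187 200 203 200 201 202 131 188  47  51  47 |   6  -1  -1  -2  -2   0  -3   0  -2  -1   1  -1  -3  -3  -1  -1   1   0   2   4   0
214  45 167 190 200 216 219 207 195 198 187 179 180 180 180 180 179 136 172  46  44  45 |   1   0   0  -2  -1  -2  -1  -1  -1  -2  -1   1   0   0  -1   1  -2   0   2   3   2
220  51  39  40  34  32  31  31  25  32  29  27  31  27  26  20  42  99  52  45  43  46 |   1  -1   5   1   0   4  -4  -4   1   3   1   0   7   3   6   1   1   1  -3   5   3
226  46  46  41  43  46  47  50  45  43  50  46  46  48  47  52  48  49  43  44  46  39 |   3   1  -1  -3   0   4   0  -4   2  -1   1   5   5   3   3   4   0   3   5   5  -3
```

The warm-tinted pixels put the short sleeve at (322,183) and the collar at (325,122), both well inside the tray walls. The caliper reading hasn't been touched since it closed, and the arm is clear, so I'm handing in.

```bash
python3 -c "
from station import ctrl
print(ctrl.finish_job())"
```

```text
the job is handed in; nothing more can be done
None
```

The job is handed in, but I was given no verdict: my last camera checks put the collar and short sleeve in the tray and the long sleeve against the beam, touching both caliper jaws, with the arm clear of everything, at about 20 s of the 67 s allowed.

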